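# Widen the wreath holder to its next pin hole and load a wreath base

## Robot

A 6-joint arm with a two-finger parallel gripper is mounted at the origin on the work surface. World frame = base frame: x ahead of the robot, y to its left, z up, the work surface at z = 0. Lengths are in mm, angles in rad, forces in N, time in s.
With the tool pointing down it reaches from about 350 to 950 mm from the base axis. Payload 17.4 kg.
Tool frame: the origin (TCP) lies on the centre line of the jaws, within the pads' length; the fingertips stand 8 mm ahead of it and the grasp point (between the pads) lies 11 mm behind it; y points along the fingers, z is the direction in which the jaws open and shut, and the axes are right-handed (so a half turn about y gives the same grasp; the last joint's range is limited). The gripper opens to 93 mm and grips with 3 to 60 N. Pads are 15 mm wide; open, the fingers measure 128 mm over their backs; the gripper's body (75 mm by 188 mm) begins 65 mm behind the grasp point.
Start: joints at [-1.303, 0.116, 1.442, -0, 1.584, -0.038], TCP at [203.203, -643.693, 226.646] pointing down, gripper open.
Joint ranges: [-2.83, 2.83], [-0.83, 2.19], [0.07, 2.5], [-1.14, 4.28], [0.01, 3], [-2.97, 2.97]. Speed limits (rad/s): [1.89, 1.89, 2.22, 3.14, 3.14, 3.14].

## Interface

Orientations are given as a unit quaternion [x, y, z, w].
In Python, from bench import manip gives the robot as it stands. The module is installed in compiled form; this text tells all that it offers.
- The arm moves only by the shell command python3 -m creep 'ROWS' [FORCE]. ROWS is JSON, a list of rows, each a list of 3 entries, a list of its own where there are three numbers: the finger opening in mm, from 0 to 93, then the shift along the tool's x, y, z in mm, then the turn about the tool's y in rad. In form: [[hand, [dx, dy, dz], twist], ...]. A call has 1 to 12 rows; each row is the pose to reach, as a shift and turn from the pose commanded when the call began, along the tool's axes at that moment; what a row does not reach only later rows make up. A row lasts 1/12 s, in which the tool goes at most 41.7 mm and 7.16 degrees, less where a joint would pass 70% of its speed; a pose out of reach is approached as far as the arm can. A call with a gripper value outside its range is refused whole. The fingers move at their own pace and stop on an object; FORCE is the grip in N (left out, the last holds). Time passes only in rows, so rows that repeat a pose let the fingers close. It gives the time, the measured TCP pose, the force and the opening at its end, in the units of the state.
- manip.state(): the state, without advancing time (a new reading comes with each control period).
- manip.get_image(name): name is "scene" or "top" or "wrist"; returns a dict with "img" (400x640x3 uint8, red, green, blue), "fovy" (degrees; the focal length in pixels is half the picture's height over the tangent of half this angle, whatever the lens; pixels are square), "cx", "cy" (the principal point, pixels), "pose" (4x4, takes a point from camera to world coordinates). Camera axes: x right, y down, z forward; pixel columns grow to the right and rows downward; lengths in mm; the calibration is good to about 2 mm. A picture is of the moment at which its call begins. There is no depth.
- manip.sign_off(): hands the job in, once; it reports no verdict.
The state is a dict: "time": time; "qpos": joint angles; "joint_velocities": joint speeds; "joint_torque": joint torques, N m; "ee_pos": TCP position; "ee_rot": TCP orientation; "force": force on the tool from outside, world axes, zero at the start; "ft_torque": the same for the moment, N m; "width": finger opening in mm.
Only numpy, scipy, OpenCV 4.12 (cv2) and the standard library are available. Lean on these libraries where they do the work, as an engineer would, in place of code of your own. Each camera call takes 0.05 s, during which the arm holds its last target. There are 200 camera calls.

## Task

Set the telescoping wreath holder to its wider size: squeeze the spring button on the side of its square sleeve flush, slide the sleeve outwards and let the button pop fully out of the sleeve's other hole, without crushing the thin tube or forcing the tube against the button. Then gently lay the brown wreath base flat over both upright posts of the holder and let go, leaving everything else on the table where it is.

Things in the scene. Friction and masses are not known exactly. Their poses are not given: they have to be found in the camera images.
- holder: wreath holder, fixed: plywood board 285 x 110 x 15 mm with a pillar at its -x end, from which a square steel bar (22 mm, axis at y 0, z 60 mm) runs along +x inside the sleeve. Origin: on the board's underside, 7.5 mm on the +x side of its middle; z up; +x: the way the sleeve slides out (wider); +y: the side the button sticks out of. Nothing on it is higher than 114 mm.
- sleeve (a joint): slide of the thin-walled square aluminium sleeve along holder +x, m. 0: narrow, button in the first hole; wide, button out of the second hole, is somewhere from 0.040 to 0.068 (differs each time; find it by feel); its end stop is at 0.078. Drags about 9 N, stays where left. Holes are 14.5 mm long. At 0 it spans x -106 to 55 mm, first hole at x -20 mm, second at -62 to -86 mm in a small steel lock plate on the sleeve's side.
- sleeve_grip (a point): point on the sleeve's axis amid its first hole, at holder x = -20 mm + slide, z = 60 mm. Sleeve 30 mm wide outside (y +-15), z 45 to 75 mm, wall 2 mm. At slide 0 fingers from above have 65 mm of free sleeve here, between the fixed plate and the saddle. A pinch across it, one finger on the button, of 20 to 30 N presses the button flush and can pull the sleeve; 45 N a finger dents it.
- button (a joint): button travel inwards (holder -y), m: 0 = out, 5 mm proud of the sleeve; 0.005 flush; 0.007 riding under the wall between holes. Spring 1.8 N out, 3.5 N flush. Not pressed, it blocks the sleeve; flush, its round end slips under the hole's edge at a pull of about 20 N in all (sleeve drag included). Pulling on after it has popped out only loads it (14 N between sleeve and button spoils it).
- button_tip (a point): outermost point of the button, a round-ended steel pin 12 mm thick; it stays at holder x = -20 mm, z = 60 mm and does not slide with the sleeve; when out, at holder y = 20 mm. Axes as the holder's
- fixed_post (a point): top centre of the fixed upright wooden post, 16 mm thick, at holder x = -64 mm, z = 114 mm; it stands on a fixed plate (holder x -146 to -54 mm, y +-30 mm, top at z = 86 mm)
- moving_post (a point): top centre of the sleeve's upright wooden post, 16 mm thick, 28 mm tall, at holder x = 20 mm + slide, z = 114 mm; it stands on the sleeve's saddle plate (x 10 to 65 mm + slide, y +-30 mm, top at z = 86 mm)
- seat (a point): fixed point of the holder at x 5, y 0, z 86 mm: about where the middle of the wreath base's underside belongs when loaded, resting on both plates (best: midway between the posts)
- wreath: rigid brown wreath base of pressed straw, a ring lying flat: 226 mm outside, opening 174 mm, band 26 mm wide and 25 mm thick, about 100 g; origin: middle of its underside, z its axis. With the holder wide, the posts measure 141 to 168 mm over their outsides, so it drops over both with 3 to 16 mm to spare at each end.
- pine_cone: small brown pine cone, 40 mm wide, 45 mm high, standing on the table inside the opening of the wreath base, about at its middle; origin under its middle (a bystander)
- pine_cone_b: brown pine cone, 48 mm wide, 55 mm high; origin under its middle (a bystander)
- glue_bottle: white glue bottle, 48 mm across, 130 mm high; origin under its middle (a bystander)
- pot: small round pot with white lid, 40 mm across, 35 mm high; origin under its middle (a bystander)
- tape_roll: roll of paper tape lying flat, 84 mm across, 24 mm high; origin under its middle (a bystander)
- pencil_cup: white ceramic cup, 76 mm across, 95 mm high; origin under its middle (a bystander)
- brush: paint brush lying on the table; origin at its middle (a bystander)
Not all that is in view belongs to the job. There is more than one size of the wreath; the one meant has the size given above.

How it is judged (in metres and radians):
On the way:
1. the sleeve has slid out to the wide size and the button has popped out of the second hole (value of joint sleeve between 0.038 and 0.072 m and value of joint button below 0.002 m), for 0.2 s.
At the end, for the whole second after the job is handed in: The sleeve is slid out by 38 to 72 mm and the button stands out of the second hole (pressed in less than 2 mm), and the wreath base lies still and flat (tilt under 0.06 rad, height within 5 mm of the plates' tops) around both posts, its middle within 35 mm of the seat point (all of step 1 and z of wreath in the frame of seat between -0.005 and 0.005 m and horizontal distance between wreath and seat below 0.035 m and angle between wreath's own z axis and vertical below 0.06 rad and linear speed of wreath below 0.02 m/s and velocity of joint sleeve below 0.01 m/s); the robot touches nothing.
It fails at once if the sleeve is forced against its button (more than 14 N between them) (contact force between sleeve and button above 14 N).
It fails at once if the thin tube is crushed (the fingers bear on the holder with more than 90 N in all, about 45 N a finger) (contact force between the fingers and holder above 90 N).
It fails at once if the wreath base is pushed down hard on the holder (more than 25 N) (contact force between wreath and holder above 25 N).
It fails at once if a bystander is moved more than 30 mm (distance of any of pine_cone, pine_cone_b, glue_bottle, pot, tape_roll, pencil_cup, brush from where it was at the start of the episode above 0.03 m).
It also fails if it takes over 58 s, if anything falls off the work surface, if the arm or the gripper's body presses on something with over 40 N, if the wrist force passes 120 N, or if a joint passes its speed limit or range.

## Working session

There is one attempt and no reset: what is moved stays moved. The work goes in short steps, Python scripts to look and compute and a shell command to move; the robot and the scene stay as the last step left them, time stands still between calls to the robot, and variables do not carry over. Pictures are saved under pics/ and viewed, about 8 in all and at most 12, crops included, and the job is handed in when it is done.

```bash
mkdir -p pics
cat > h.py <<'E'
import numpy as np,cv2
from bench import manip
from scipy.spatial.transform import Rotation as R
def grab(n,f):
    d=manip.get_image(n); np.savez(f'pics/{f}.npz',**d); cv2.imwrite(f'pics/{f}.png',d['img'][:,:,::-1]); return d
def load(f): return dict(np.load(f'pics/{f}.npz'))
def ray(d,u,v):
    f=200/np.tan(np.radians(d['fovy'])/2); P=d['pose']
    r=P[:3,:3]@np.array([(u-d['cx'])/f,(v-d['cy'])/f,1]); return P[:3,3],r
def plane(d,u,v,z):
    o,r=ray(d,u,v); return o+r*(z-o[2])/r[2]
def proj(d,p):
    f=200/np.tan(np.radians(d['fovy'])/2); P=d['pose']; q=P[:3,:3].T@(np.array(p)-P[:3,3]); return q[0]/q[2]*f+d['cx'],q[1]/q[2]*f+d['cy']
def totool(v):
    s=manip.state(); return R.from_quat(s['ee_rot']).inv().apply(v)
E
python3 - <<'E'
from h import *
s=manip.state();print(s); print(R.from_quat(s['ee_rot']).as_matrix().round(3))
a=grab('top','t0');b=grab('scene','s0')
for d in(a,b):print(d['fovy'],d['cx'],d['cy'],d['pose'].round(3))
E
```

```text
{'time': 0.0, 'qpos': array([-1.30281018e+00,  1.16474031e-01,  1.44224861e+00, -3.11626979e-05,
        1.58400123e+00, -3.78053757e-02]), 'joint_velocities': array([ 5.96758982e-05, -1.50946548e-03,  3.70433159e-04, -7.71694148e-04,
       -1.98655145e-03,  7.08835562e-04]), 'joint_torque': array([ 3.98076882e-04, -7.21268892e+01, -6.22605586e+01,  7.80431461e-02,
        2.37572193e-02, -9.90042463e-05]), 'ee_pos': array([ 203.13593585, -643.50764463,  225.92357855]), 'ee_rot': array([-0.10774961,  0.69925376, -0.69846169,  0.10763586]), 'force': array([ 0.24119748, -0.73924387, -0.31817807]), 'ft_torque': array([0.04486866, 0.03948968, 0.03749131]), 'width': 92.78569798125321}
[[-0.954 -0.     0.301]
 [-0.301  0.001 -0.954]
 [-0.    -1.    -0.001]]
47.66707350342046 326.8341085829753 198.62579107873992 [[ 4.900000e-02 -9.700000e-01  2.360000e-01  2.547470e+02]
 [-9.990000e-01 -4.600000e-02  1.600000e-02  4.188100e+01]
 [-4.000000e-03 -2.370000e-01 -9.720000e-01  1.257181e+03]
 [ 0.000000e+00  0.000000e+00  0.000000e+00  1.000000e+00]]
57.67216313826135 320.210016525452 197.43459788307703 [[ 1.01000e-01  6.00000e-01 -7.94000e-01  1.33186e+03]
 [ 9.95000e-01 -7.50000e-02  7.00000e-02 -4.57750e+01]
 [-1.70000e-02 -7.96000e-01 -6.05000e-01  6.98754e+02]
 [ 0.00000e+00  0.00000e+00  0.00000e+00  1.00000e+00]]
```

View pics/t0.png

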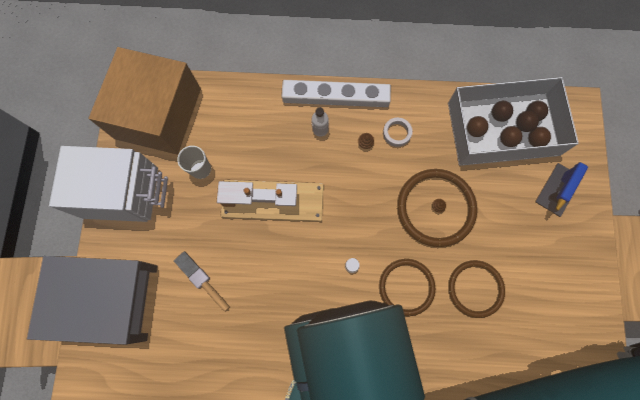

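View pics/s0.png

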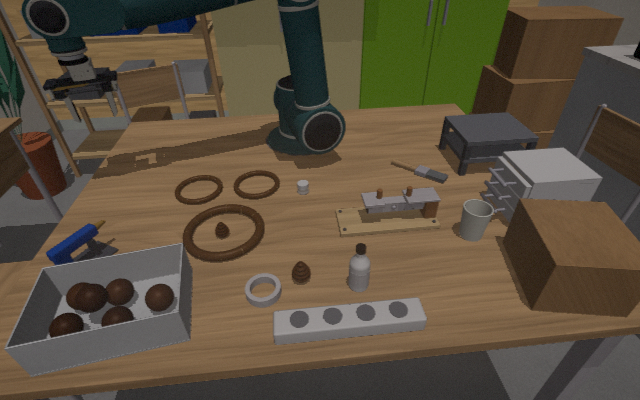

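Candidates for the wreath base: the large ring with a cone inside, at top (438,207) / scene (223,232), and the thinner small rings at top (407,287) and (477,288). The description points to the large one. I'll check it and the holder in a close crop.

Run:
```python
from h import *
a=load('t0');b=load('s0')
c=lambda d,x,y,w,h,k:cv2.resize(d['img'][y:y+h,x:x+w,::-1],None,fx=k,fy=k,interpolation=cv2.INTER_CUBIC)
A=c(a,210,170,120,60,5);B=c(b,330,175,120,65,5); 
m=np.zeros((600,800,3),np.uint8);m[:300,:600]=A[:300];m[300-0:600,:600]=B[:300]
m[:200,600:800]=c(a,388,160,100,100,2);cv2.imwrite('pics/crop1.png',m)
# wreath fit
hsv=cv2.cvtColor(a['img'],cv2.COLOR_RGB2HSV)
print(hsv[207,402],hsv[240,440],hsv[207,420])
for (x,y) in [(438,207),(407,287),(477,288)]:
    r=55
    sub=a['img'][y-r:y+r,x-r:x+r].astype(int); mk=((sub.sum(2)<260)).astype(np.uint8)
    if y>250: mk=mk[20:90,20:90]
    cs,_=cv2.findContours(mk,cv2.RETR_EXTERNAL,cv2.CHAIN_APPROX_NONE)
    k=max(cs,key=cv2.contourArea)[:,0]+[x-r,y-r]
    if y>250:k=k+[20,20]
    P=np.array([plane(a,u,v,12)[:2] for u,v in k])
    (cx,cy),rr=cv2.minEnclosingCircle(P.astype(np.float32)); A_=np.c_[2*P,np.ones(len(P))]; s=np.linalg.lstsq(A_,(P**2).sum(1),rcond=None)[0]
    print((x,y),(cx,cy),rr,'LS',s[:2],np.sqrt(s[2]+s[:2]@s[:2]))
```

```text
[ 13 129 115] [ 15 157  94] [ 16 121 169]
(438, 207) (547.1956176757812, -247.94866943359375) 114.6679916381836 LS [ 547.49819441 -248.21880426] 111.71767691697984
(407, 287) (302.3013916015625, -147.48963928222656) 103.47109985351562 LS [ 311.00354973 -154.86730329] 81.29540412201563
(477, 288) (327.5506896972656, -353.14019775390625) 76.91096496582031 LS [ 327.77529767 -352.68358338] 74.89095669836611
```

View pics/crop1.png

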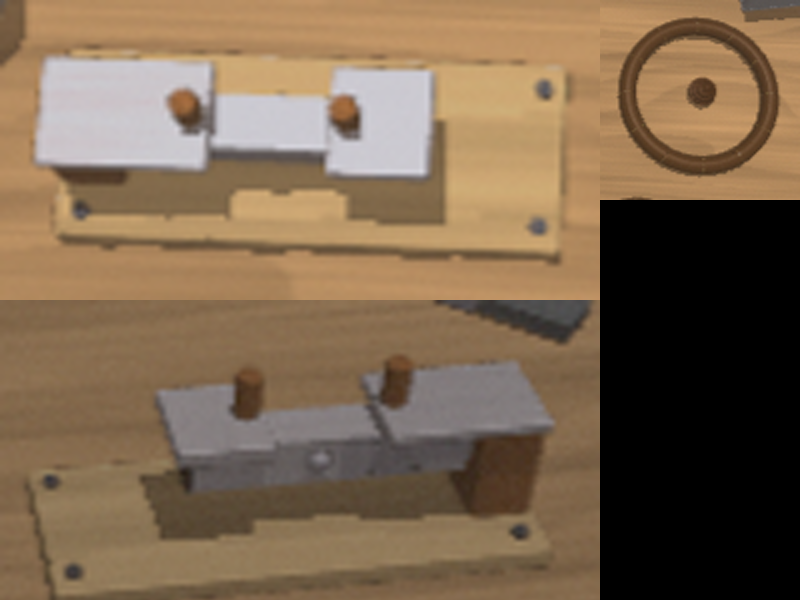

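The top crop confirms that the large ring is the wreath (radius ≈113). The holder's post tops are at top (246.4,189.6) and (278.2,190.8), and the button faces the scene camera at (394,206.8).

Run:
```python
from h import *
a=load('t0');b=load('s0')
T=lambda u,v:(210+u/5,170+v/5)
S=lambda u,v:(330+u/5,175+(v-300)/5)
def tri(p,q):
    o1,r1=ray(a,*p);o2,r2=ray(b,*q);M=np.c_[r1,-r2];k=np.linalg.lstsq(M,o2-o1,rcond=None)[0]
    x,y=o1+k[0]*r1,o2+k[1]*r2; return (x+y)/2,np.linalg.norm(x-y)
f=plane(a,*T(184,98),114);m=plane(a,*T(343,104),114)
print('posts',f,m,np.linalg.norm(f-m)); print(tri(T(184,98),S(398,360)),tri(T(343,104),S(248,372)))
f2=plane(b,*S(398,360),114);m2=plane(b,*S(248,372),114);print(f2,m2)
fc=[plane(a,*T(*c),86) for c in[(45,58),(213,62),(208,171),(37,164)]];mc=[plane(a,*T(*c),86) for c in[(334,69),(433,70),(430,177),(327,174)]]
bc=[plane(a,*T(*c),15) for c in[(566,67),(560,257),(55,236)]]
F=np.mean(fc,0);M=np.mean(mc,0);print('plates',F,M,np.linalg.norm(F-M),'exp137.5')
print(np.round(fc),np.round(mc)); print('board',np.round(bc),np.linalg.norm(bc[0]-bc[1]),np.linalg.norm(bc[1]-bc[2]))
# button tip at holder y20,z60
print('button',plane(b,*S(320,459),60))
# least squares yaw + origin from top points: holder xy -> world
H=np.array([[-64,0],[20,0],[-146,30],[-54,30],[-54,-30],[-146,-30],[10,30],[65,30],[65,-30],[10,-30],[150,55],[150,-55],[-135,-55]],float)
W=np.array([f,m]+fc+mc+bc)[:,:2]
# rigid fit
Hc,Wc=H-H.mean(0),W-W.mean(0);U,_,Vt=np.linalg.svd(Hc.T@Wc);Rm=(U@Vt).T;t=W.mean(0)-Rm@H.mean(0)
print('yaw',np.degrees(np.arctan2(Rm[1,0],Rm[0,0])),'origin',t,'det',np.linalg.det(Rm));print((W-(H@Rm.T+t)).round(1))
for n,p in dict(grip=[-20,0],btn=[-20,20],seat=[5,0]).items():print(n,Rm@p+t)
print('button px pred',proj(b,[*(Rm@[-20,20]+t),60]),S(320,459))
```

```text
posts [547.04837165 270.42518569 114.        ] [547.77720086 187.12639048 114.        ] 83.30198361595701
(array([547.14236552, 270.54671361, 113.69519821]), np.float64(0.12151200646532861)) (array([547.80733408, 186.88776037, 113.65258494]), np.float64(0.5692927213576944))
[547.5438137  270.44747738 114.        ] [548.28924833 186.45427806 114.        ]
plates [544.21220538 306.39542156  86.        ] [545.90343577 169.66298919  86.        ] 136.74289129611603 exp137.5
[[573. 353.  86.]
 [575. 262.  86.]
 [515. 260.  86.]
 [514. 351.  86.]] [[574. 197.  86.]
 [576. 144.  86.]
 [517. 142.  86.]
 [516. 196.  86.]]
board [[601.  74.  15.]
 [491.  72.  15.]
 [489. 355.  15.]] 110.0631609947546 282.99388600062673
button [562.09120045 228.65129784  60.        ]
yaw -89.65494769015018 origin [545.55164664 210.37384037] det 1.0000000000000004
[[ 1.9 -3.9]
 [ 2.1 -3.2]
 [-1.8 -3.8]
 [-0.3 -2.3]
 [-0.4 -4.6]
 [-0.4 -5.3]
 [-1.5 -3.6]
 [ 0.1 -1.8]
 [ 1.3 -3.6]
 [ 0.6 -3.9]
 [-0.5 13.7]
 [-0.6 12.1]
 [-0.5 10.1]]
grip [545.43120139 230.37347769]
btn [565.43083871 230.49392294]
seat [545.58175795 205.37393104]
button px pred (np.float64(394.9612333407878), np.float64(207.49209442610305)) (394.0, 206.8)
```

```bash
cat >> h.py <<'E'
def goto(x,y,z,yaw=None):
    "print tool shift & twist to have TCP at xyz with tool z axis at world yaw(deg)"
    s=manip.state(); M=R.from_quat(s['ee_rot']).as_matrix(); sh=M.T@(np.array([x,y,z])-s['ee_pos'])
    cur=np.degrees(np.arctan2(M[1,2],M[0,2])); print('shift',sh.round(2),'curyaw',round(cur,2), 'twist',None if yaw is None else np.round(-np.radians((yaw-cur+180)%360-180),4))
def st():
    s=manip.state(); print('t%.2f'%s['time'],'pos',s['ee_pos'].round(2),'F',s['force'].round(2),'w%.2f'%s['width'])
E
python3 -c "
from h import *
goto(546.3,226.5,226,0.4)"
```

```text
shift [-589.13    0.77 -726.37] curyaw -72.48 twist -1.272
```

```bash
python3 -m creep '[[60,[-589,0,-726],-1.272],[60,[-589,0,-726],-1.272],[60,[-589,0,-726],-1.272],[60,[-589,0,-726],-1.272],[60,[-589,0,-726],-1.272],[60,[-589,0,-726],-1.272],[60,[-589,0,-726],-1.272],[60,[-589,0,-726],-1.272],[60,[-589,0,-726],-1.272],[60,[-589,0,-726],-1.272],[60,[-589,0,-726],-1.272],[60,[-589,0,-726],-1.272]]' 5
python3 -c "
from h import *
st();goto(546.3,226.5,226,0.4)"
```

```text
time: 1.1
ee_pos: [386.7, -176.6, 226.7]
ee_rot: [-0.502, 0.498, -0.498, 0.502]
force: [1.2, -0.8, -0.4]
width: 59.9
t1.10 pos [ 386.73 -176.62  226.65] F [ 1.18 -0.78 -0.38] w59.93
shift [-401.69    0.65  163.14] curyaw 0.51 twist 0.0019
```

```bash
python3 -m creep '[[60,[-401,0,162],0.002],[60,[-401,0,162],0.002],[60,[-401,0,162],0.002],[60,[-401,0,162],0.002],[60,[-401,0,162],0.002],[60,[-401,0,162],0.002],[60,[-401,0,162],0.002],[60,[-401,0,162],0.002],[60,[-401,0,162],0.002],[60,[-401,0,162],0.002],[60,[-401,0,162],0.002],[60,[-401,0,162],0.002]]' 5
python3 - <<'E'
from h import *
st();goto(546.3,226.5,226,0.4)
w=grab('wrist','w1');print(w['fovy'],w['pose'].round(3))
for p in ([546.3-.4,270.5,114],[546.5,186.5,114],[566,226.5,60]):print(proj(w,p))
E
```

```text
time: 2.1
ee_pos: [546.2, 226.4, 225.4]
ee_rot: [0.503, -0.498, 0.498, -0.501]
force: [1.1, 0.7, -0.4]
width: 60.0
t2.10 pos [546.23 226.36 225.41] F [ 1.14  0.68 -0.39] w59.99
shift [-0.14 -0.59  0.07] curyaw 0.45 twist 0.0009
66.36595798777118 [[ 1.00000e+00  8.00000e-03 -0.00000e+00  5.47137e+02]
 [ 7.00000e-03 -9.64000e-01 -2.67000e-01  3.00253e+02]
 [-2.00000e-03  2.67000e-01 -9.64000e-01  3.84179e+02]
 [ 0.00000e+00  0.00000e+00  0.00000e+00  1.00000e+00]]
(np.float64(314.36099404039555), np.float64(151.08470004617794))
(np.float64(314.4044142215875), np.float64(240.06113433245156))
(np.float64(332.8653420829021), np.float64(186.51818664325472))
```

View pics/w1.png

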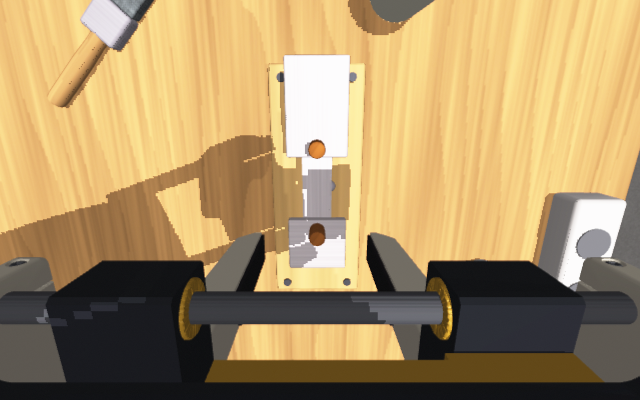

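The picture shows the posts at (317,149) and about (317,232) and the button at (333,186), between the open fingers. The sleeve axis therefore lies about 1–2 mm further in +x than I used. I'll descend and close lightly to centre by feel.

```bash
python3 -m creep '[[60,[0,40,1.2],0],[60,[0,80,1.2],0],[60,[0,110,1.2],0],[60,[0,135,1.2],0],[60,[0,155,1.2],0],[60,[0,168,1.2],0],[60,[0,175,1.2],0],[60,[0,175.5,1.2],0],[60,[0,175.5,1.2],0]]' 4; python3 -m creep '[[46,[0,0,0],0],[46,[0,0,0],0],[46,[0,0,0],0],[46,[0,0,0],0]]' 4; python3 -m creep '[[28,[0,0,0],0],[28,[0,0,0],0],[28,[0,0,0],0],[28,[0,0,0],0],[28,[0,0,0],0],[28,[0,0,0],0]]' 4
```

```text
time: 2.9
ee_pos: [547.4, 223.2, 52.1]
ee_rot: [-0.501, 0.499, -0.499, 0.501]
force: [-0.5, -0.5, -0.5]
width: 59.9
time: 3.23
ee_pos: [547.3, 223.7, 51.8]
ee_rot: [-0.501, 0.499, -0.499, 0.502]
force: [-0.1, 0.1, 0.2]
width: 46.3
time: 3.73
ee_pos: [547.3, 223.6, 51.4]
ee_rot: [-0.501, 0.499, -0.499, 0.501]
force: [2.5, -0.4, 2.3]
width: 30.3
```

```bash
python3 -m creep '[[26,[0,0,0],0],[26,[0,0,0],0],[26,[0,0,0],0],[26,[0,0,0],0]]' 25; python3 -m creep '[[26,[0.5,0,0],0],[26,[1,0,0],0],[26,[1,0,0],0]]' 25
```

```text
time: 4.07
ee_pos: [547.3, 223.6, 51.4]
ee_rot: [-0.501, 0.499, -0.499, 0.501]
force: [4.3, -0.5, 3.2]
width: 29.7
time: 4.32
ee_pos: [547.3, 223.4, 51.4]
ee_rot: [-0.501, 0.499, -0.498, 0.502]
force: [4.8, 8.7, 1.5]
width: 29.9
```

```bash
python3 -m creep '[[26,[0.5,0,0],0],[26,[0.5,0,0],0]]' 25; python3 -m creep '[[26,[0.4,0,0],0],[26,[0.4,0,0],0]]' 25; python3 -m creep '[[26,[0.4,0,0],0],[26,[0.4,0,0],0]]' 25
```

```text
time: 4.48
ee_pos: [547.3, 223.1, 51.4]
ee_rot: [-0.501, 0.499, -0.498, 0.502]
force: [5.7, 9.1, 0.6]
width: 30.0
time: 4.65
ee_pos: [547.3, 222.7, 51.4]
ee_rot: [-0.501, 0.499, -0.498, 0.502]
force: [5.0, 9.7, 1.1]
width: 30.1
time: 4.82
ee_pos: [547.3, 222.3, 51.4]
ee_rot: [-0.501, 0.499, -0.498, 0.502]
force: [4.8, 10.4, 2.2]
width: 30.1
```

```bash
for i in 1; do python3 -m creep '[[26,[0.5,0,0],0],[26,[0.5,0,0],0]]' 25|grep -E 'pos|force|width'; done; python3 -m creep '[[26,[0.5,0,0],0],[26,[0.5,0,0],0]]' 25|grep -E 'pos|force|width'; python3 -m creep '[[26,[0.3,0,0],0],[26,[0.3,0,0],0]]' 25|grep -E 'pos|force|width'
```

```text
ee_pos: [547.3, 221.8, 51.4]
force: [5.1, 8.9, 0.9]
width: 30.0
ee_pos: [547.3, 221.3, 51.4]
force: [4.8, 8.8, 1.0]
width: 30.0
ee_pos: [547.3, 221.0, 51.3]
force: [6.0, 9.9, 1.3]
width: 30.0
```

```bash
python3 -m creep '[[26,[0.4,0,0],0],[26,[0.8,0,0],0],[26,[0.8,0,0],0]]' 25|grep -E 'pos|force|width'; python3 -m creep '[[26,[0.4,0,0],0],[26,[0.8,0,0],0],[26,[0.8,0,0],0]]' 25|grep -E 'pos|force|width'; python3 -m creep '[[26,[0.4,0,0],0],[26,[0.8,0,0],0],[26,[0.8,0,0],0]]' 25|grep -E 'pos|force|width'
python3 - <<'E'
from h import *
a=grab('top','t1');b=grab('scene','s1')
A=cv2.resize(a['img'][170:230,210:330,::-1],None,fx=5,fy=5,interpolation=cv2.INTER_CUBIC)
B=cv2.resize(b['img'][175:235,330:450,::-1],None,fx=5,fy=5,interpolation=cv2.INTER_CUBIC)
cv2.imwrite('pics/crop2.png',np.vstack([A,B]))
E
```

```text
ee_pos: [547.3, 220.2, 51.4]
force: [5.8, 10.2, 1.3]
width: 29.5
ee_pos: [547.3, 219.6, 51.4]
force: [5.8, 10.8, 0.6]
width: 29.7
ee_pos: [547.3, 219.1, 51.4]
force: [5.8, 13.3, -0.1]
width: 29.8
```

View pics/crop2.png

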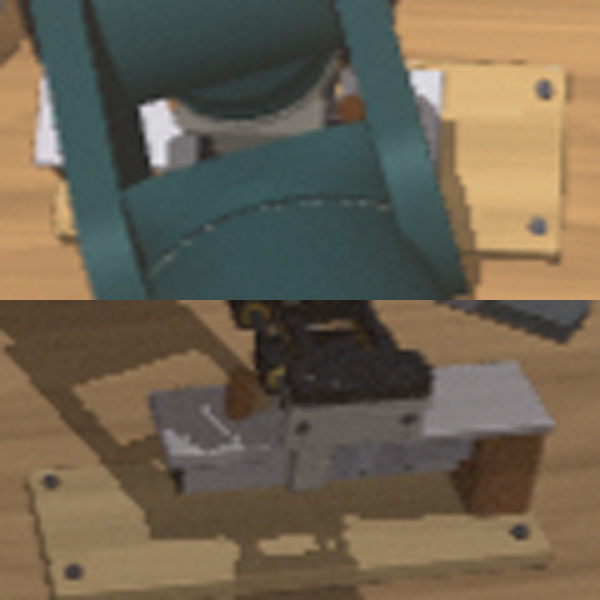

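The saddle's left edge has moved about 2 px (165 against 175 in the crop), so the sleeve follows the fingers. The force is now rising as the hole's edge meets the button. I'll keep pulling gently.

```bash
python3 -m creep '[[26,[0.4,0,0],0],[26,[0.4,0,0],0]]' 25|grep -E 'pos|force|width'; python3 -m creep '[[26,[0.4,0,0],0],[26,[0.4,0,0],0]]' 25|grep -E 'pos|force|width'; python3 -m creep '[[26,[0.3,0,0],0],[26,[0.3,0,0],0]]' 25|grep -E 'pos|force|width'
```

```text
ee_pos: [547.4, 218.6, 51.4]
force: [4.9, 12.9, 0.0]
width: 30.2
ee_pos: [547.4, 218.1, 51.4]
force: [6.4, 12.5, 0.0]
width: 29.7
ee_pos: [547.3, 217.7, 51.4]
force: [5.5, 12.2, 0.1]
width: 30.0
```

```bash
cat > g.py <<'E'
import sys
from h import *
st(); s=manip.state(); sys.exit(s['force'][1]>float(sys.argv[1]))
E
python3 -m creep '[[26,[0.5,0,0],0],[26,[1,0,0],0],[26,[1,0,0],0]]' 25 >/dev/null; python3 g.py 19 && python3 -m creep '[[26,[0.5,0,0],0],[26,[1,0,0],0],[26,[1,0,0],0]]' 25 >/dev/null; python3 g.py 19 && python3 -m creep '[[26,[0.5,0,0],0],[26,[1,0,0],0],[26,[1,0,0],0]]' 25 >/dev/null; python3 g.py 19 && python3 -m creep '[[26,[0.5,0,0],0],[26,[1,0,0],0],[26,[1,0,0],0]]' 25 >/dev/null;python3 g.py 19 && python3 -m creep '[[26,[0.7,0,0],0],[26,[1.4,0,0],0],[26,[1.4,0,0],0]]' 25 >/dev/null; python3 g.py 19
python3 -c "
from h import *
b=grab('scene','s2')
B=cv2.resize(b['img'][175:235,330:450,::-1],None,fx=5,fy=5,interpolation=cv2.INTER_CUBIC);cv2.imwrite('pics/crop3.png',B)
# left bottom corner of saddle: profile shift vs s0, s1
g=lambda f:cv2.cvtColor(load(f)['img'],cv2.COLOR_RGB2GRAY).astype(np.float32)
for r in(208,211,213):
  for f in('s0','s1','s2'):print(r,f,g(f)[r,356:374].astype(int))
"
```

```text
t6.92 pos [547.37 216.49  51.39] F [4.68 9.78 1.11] w29.66
t6.92 pos [547.37 216.49  51.39] F [4.68 9.78 1.11] w29.66
t6.92 pos [547.37 216.49  51.39] F [4.68 9.78 1.11] w29.66
t6.92 pos [547.37 216.49  51.39] F [4.68 9.78 1.11] w29.66
t6.92 pos [547.37 216.49  51.39] F [4.68 9.78 1.11] w29.66
208 s0 [121 121 118 120 120 118 118 114 109  84  68  61  73  77  72  74  80  85]
208 s1 [ 77  80  79  78  78  93 110  77  74  73  79  93  85  81  74  80  82  86]
208 s2 [ 77  79  74  76  94 114  81  75  75  81  93  90  85  81  75  80  82  90]
211 s0 [120 114  79  77  79  78  74  75  76  69  51  39  64  91  91  90  91  88]
211 s1 [80 78 79 81 77 79 79 79 71 39 57 91 93 95 91 93 91 93]
211 s2 [82 80 78 79 79 77 77 71 34 54 80 94 93 92 91 91 90 90]
213 s0 [126 124 114  79  82  78  78  81  78  80  77  63  76  84  85  84  84  81]
213 s1 [82 83 82 85 82 79 83 84 79 56 69 92 87 85 88 86 84 85]
213 s2 [81 82 77 80 81 80 80 74 62 60 89 91 87 86 87 86 84 84]False
False
False
False
False
```

```bash
sed -i 's/sys.exit(s/sys.exit(int(s/; s/\]))$/])))/' g.py; sed -i 's/sys.exit.*/sys.exit(int(s["force"][1]>float(sys.argv[1])))/' g.py
python3 -m creep '[[26,[1,0,0],0],[26,[2,0,0],0],[26,[3,0,0],0],[26,[4,0,0],0],[26,[4,0,0],0]]' 16 >/dev/null; python3 g.py 15 && python3 -m creep '[[26,[1,0,0],0],[26,[2,0,0],0],[26,[3,0,0],0],[26,[4,0,0],0],[26,[5,0,0],0],[26,[6,0,0],0],[26,[7,0,0],0],[26,[8,0,0],0],[26,[8,0,0],0]]' 16 >/dev/null; python3 g.py 15 && python3 -m creep '[[26,[1,0,0],0],[26,[2,0,0],0],[26,[3,0,0],0],[26,[4,0,0],0],[26,[5,0,0],0],[26,[6,0,0],0],[26,[7,0,0],0],[26,[8,0,0],0],[26,[8,0,0],0]]' 16 >/dev/null; python3 g.py 15 && python3 -m creep '[[26,[1,0,0],0],[26,[2,0,0],0],[26,[3,0,0],0],[26,[4,0,0],0],[26,[5,0,0],0],[26,[6,0,0],0],[26,[7,0,0],0],[26,[8,0,0],0],[26,[8,0,0],0]]' 16 >/dev/null; python3 g.py 15
python3 -c "
from h import *
b=grab('scene','s3')
g=lambda f:cv2.cvtColor(load(f)['img'],cv2.COLOR_RGB2GRAY).astype(np.float32)
print(g('s3')[211:217,345:368].astype(int))
B=cv2.resize(b['img'][175:235,330:450,::-1],None,fx=5,fy=5,interpolation=cv2.INTER_CUBIC);cv2.imwrite('pics/crop3.png',B)
"
```

```text
t7.38 pos [547.42 212.27  51.36] F [4.83 7.71 1.46] w29.62
t8.13 pos [547.49 204.32  51.36] F [6.6  7.76 1.57] w30.02
t8.88 pos [547.59 196.29  51.36] F [6.33 8.89 0.41] w29.95
t9.63 pos [547.69 188.26  51.4 ] F [6.31 8.29 0.25] w29.55
[[ 74  76  78  76  76  74  79  78  69  36  49  78  91  91  90  90  90  92
   87  91  92  90  93]
 [ 74  74  76  76  78  78  76  79  76  48  55  80  92  93  91  92  93  90
   92  91  92  92  91]
 [ 79  77  77  77  78  80  80  83  74  49  62  92  91  90  88  91  91  87
   89  91  91  87  87]
 [ 81  82  82  80  83  81  82  83  82  72  60  87  88  83  83  88  84  82
   81  81  83  81  84]
 [ 84  86  82  84  82  84  83  81  81  84  82  84  81  82  82  81  82  81
   84  81  81  81  77]
 [121  88  83  83  84  83  84  82  82  82  80  81  81  81  82  82  81  80
   80  76  80  79  80]]
```

View pics/crop3.png

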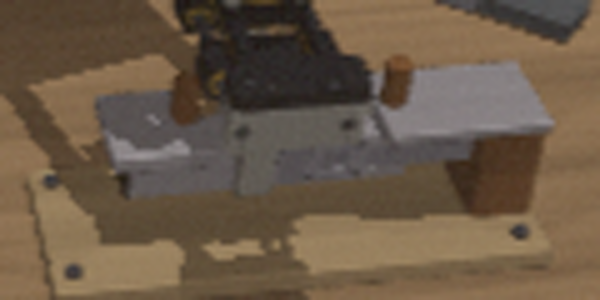

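The saddle edge moved about 13 px (≈36 mm), so there is no slip and the slide is ≈35 mm. The lock plate is at crop (350,160), nearing the button's place at (320,160). Now slow steps with a lighter grip, which also limits the pull.

```bash
T=11.5
python3 -m creep '[[26,[0.5,0,0],0],[26,[1,0,0],0],[26,[1.5,0,0],0],[26,[2,0,0],0]]' 14 >/dev/null; python3 g.py $T && python3 -m creep '[[26,[0.5,0,0],0],[26,[1,0,0],0]]' 14 >/dev/null && python3 g.py $T && python3 -m creep '[[26,[0.5,0,0],0],[26,[1,0,0],0]]' 14 >/dev/null && python3 g.py $T && python3 -m creep '[[26,[0.5,0,0],0],[26,[1,0,0],0]]' 14 >/dev/null && python3 g.py $T && python3 -m creep '[[26,[0.5,0,0],0],[26,[1,0,0],0]]' 14 >/dev/null && python3 g.py $T && python3 -m creep '[[26,[0.5,0,0],0],[26,[1,0,0],0]]' 14 >/dev/null && python3 g.py $T && python3 -m creep '[[26,[0.5,0,0],0],[26,[1,0,0],0]]' 14 >/dev/null && python3 g.py $T && python3 -m creep '[[26,[0.5,0,0],0],[26,[1,0,0],0]]' 14 >/dev/null && python3 g.py $T && python3 -m creep '[[26,[0.5,0,0],0],[26,[1,0,0],0]]' 14 >/dev/null && python3 g.py $T && python3 -m creep '[[26,[0.5,0,0],0],[26,[1,0,0],0]]' 14 >/dev/null && python3 g.py $T
```

```text
t10.02 pos [547.69 186.44  51.36] F [ 7.14  9.35 -0.48] w29.95
t10.18 pos [547.72 185.38  51.37] F [6.86 8.71 0.57] w30.06
t10.35 pos [547.72 184.29  51.39] F [6.68 7.47 0.63] w29.90
t10.52 pos [547.72 183.1   51.38] F [ 6.95  6.09 -0.37] w30.00
t10.68 pos [547.73 182.02  51.4 ] F [ 7.69  5.02 -0.2 ] w30.00
t10.85 pos [547.72 181.17  51.36] F [7.34 7.4  0.71] w30.13
t11.02 pos [547.73 180.28  51.37] F [7.79 8.27 0.38] w29.98
t11.18 pos [547.76 179.34  51.39] F [6.96 8.81 0.02] w30.30
t11.35 pos [547.75 178.34  51.38] F [6.61 9.4  0.2 ] w29.88
t11.52 pos [547.77 177.82  51.38] F [ 7.37 14.75 -0.51] w29.95
```

The force dipped at y≈182 (the button rising into the hole), then rose sharply at y=177.8 (the hole's edge on the button). I'll back off a little and look.

```bash
python3 -m creep '[[26,[-0.5,0,0],0],[26,[-1,0,0],0],[26,[-1.5,0,0],0],[26,[-1.5,0,0],0]]' 14
python3 -c "
from h import *
b=grab('scene','s4')
B=cv2.resize(b['img'][175:235,330:450,::-1],None,fx=5,fy=5,interpolation=cv2.INTER_CUBIC);C=cv2.resize(b['img'][195:220,380:420,::-1],None,fx=15,fy=15,interpolation=cv2.INTER_CUBIC)[:300];cv2.imwrite('pics/crop4.png',np.vstack([B,C]))
"
```

```text
time: 11.85
ee_pos: [547.8, 178.0, 51.4]
ee_rot: [-0.501, 0.498, -0.499, 0.502]
force: [6.7, -0.1, 2.1]
width: 29.9
```

View pics/crop4.png

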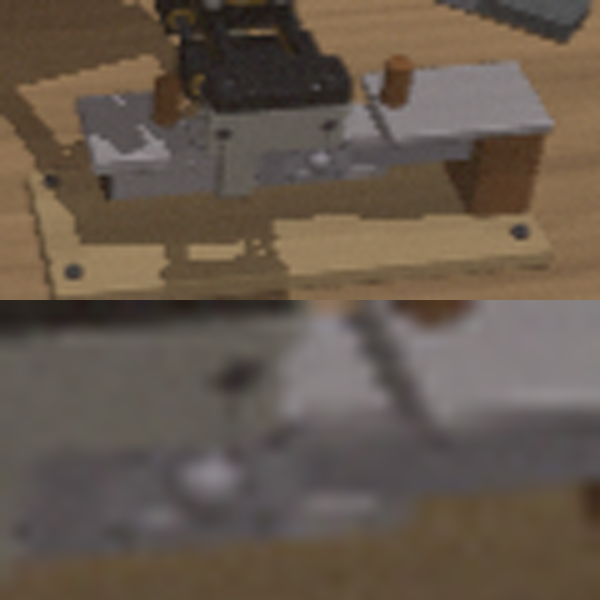

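The button's bright dome stands out of the lock plate at crop (320,158), and the force is back to zero. I'll release and rise.

```bash
python3 -m creep '[[56,[0,0,0],0],[56,[0,0,0],0],[56,[0,0,0],0],[56,[0,-20,0],0],[56,[0,-60,0],0],[56,[0,-100,0],0],[56,[0,-140,0],0],[56,[0,-175,0],0],[56,[0,-180,0],0],[56,[0,-180,0],0]]' 14
python3 -c "
from h import *
b=grab('scene','s5')
t=grab('top','t5')
goto(447.3,-248,230,0.4)
goto(447.3,-220,230,0.4)"
```

```text
time: 12.73
ee_pos: [547.9, 178.1, 233.7]
ee_rot: [-0.5, 0.498, -0.499, 0.502]
force: [-0.2, 0.3, -0.7]
width: 55.9
shift [ 4.2536e+02  1.4000e-01 -1.0179e+02] curyaw 0.29 twist -0.002
shift [ 3.9736e+02  1.3000e-01 -1.0165e+02] curyaw 0.29 twist -0.002
```

```bash
python3 -m creep '[[56,[40,0,-10],0],[56,[80,0,-20],0],[56,[120,0,-30],0],[56,[160,0,-40],0],[56,[200,0,-50],0],[56,[240,0,-60],0],[56,[280,0,-70],0],[56,[320,0,-80],0],[56,[360,0,-90],0],[56,[400,0,-98],0],[56,[425,0,-101],0],[56,[425,0,-101],0]]' 14
python3 - <<'E'
from h import *
st(); w=grab('wrist','w2'); b=load('s5')
im=w['img'][:,:,::-1].copy()
for a in np.linspace(0,2*np.pi,24): 
    for r in(87,113):
        u,v=proj(w,[547.3+r*np.cos(a),-248+r*np.sin(a),12.5 if r>0 else 0]);cv2.circle(im,(int(u),int(v)),2,(0,255,0),-1)
B=cv2.resize(b['img'][175:235,340:450,::-1],None,fx=3,fy=3,interpolation=cv2.INTER_CUBIC)
im2=np.zeros((580,640,3),np.uint8);im2[:400]=im;im2[400:,:330]=B;cv2.imwrite('pics/w2.png',im2)
E
```

```text
time: 13.83
ee_pos: [446.9, -251.0, 228.5]
ee_rot: [-0.501, 0.501, -0.499, 0.5]
force: [0.3, -0.1, -0.3]
width: 56.1
t13.83 pos [ 446.86 -251.03  228.52] F [ 0.28 -0.08 -0.28] w56.11
```

View pics/w2.png

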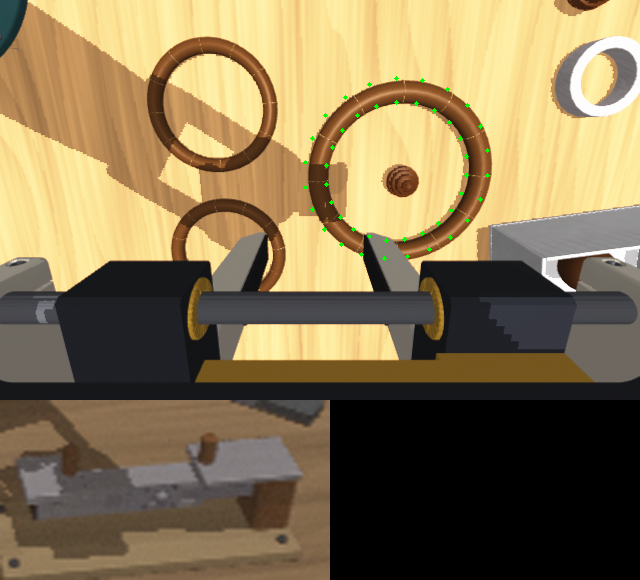

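The picture shows the large ring with the cone at its middle, within ~3 px of the predicted circle. It is really about (549,-250), and the smaller rings are clear of the fingers. The inset still shows the button out, at (160,495). Descending onto the near side of the band.

```bash
python3 -m creep '[[56,[0,35,1.5],0],[56,[0,70,1.5],0],[56,[0,105,1.5],0],[56,[0,135,1.5],0],[56,[0,160,1.5],0],[56,[0,180,1.5],0],[56,[0,195,1.5],0],[56,[0,200,1.5],0],[56,[0,200,1.5],0]]' 14
python3 -c "
from h import *
st();goto(448.5,-250,13,0.4)"
```

```text
time: 14.63
ee_pos: [449.1, -246.1, 29.1]
ee_rot: [0.502, -0.5, 0.497, -0.501]
force: [-0.0, -0.6, 0.8]
width: 56.1
t14.63 pos [ 449.12 -246.07   29.12] F [-0.03 -0.56  0.77] w56.11
shift [ 3.96 16.11 -0.6 ] curyaw 0.34 twist -0.0011
```

```bash
python3 -m creep '[[56,[2,8,-0.5],0],[56,[4,14,-0.5],0],[56,[4,16,-0.5],0],[56,[4,16,-0.5],0]]' 5 | grep -E 'pos|force'; python3 -m creep '[[20,[0,0,0],0],[20,[0,0,0],0],[20,[0,0,0],0],[20,[0,0,0],0],[20,[0,0,0],0],[20,[0,0,0],0],[20,[0,0,0],0]]' 5; python3 -m creep '[[20,[0,0,0],0],[20,[0,0,0],0],[20,[0,0,0],0]]' 15; python3 -m creep '[[20,[0,-10,0],0],[20,[0,-25,0],0],[20,[0,-50,0],0],[20,[0,-75,0],0],[20,[0,-75,0],0]]' 15; python3 -c "
from h import *
w=grab('wrist','w3');b=grab('scene','s6')
m=np.vstack([w['img'][:290],b['img'][120:400]])[:,:,::-1];cv2.imwrite('pics/m3.png',m)"
```

```text
ee_pos: [449.3, -251.6, 14.9]
force: [-0.5, -0.2, 0.8]
time: 15.55
ee_pos: [449.5, -251.6, 15.3]
ee_rot: [-0.501, 0.499, -0.499, 0.501]
force: [0.4, -0.6, 1.8]
width: 24.5
time: 15.8
ee_pos: [449.5, -251.6, 15.3]
ee_rot: [-0.501, 0.499, -0.499, 0.501]
force: [-0.4, 0.4, 3.0]
width: 23.8
time: 16.22
ee_pos: [451.0, -252.5, 95.6]
ee_rot: [-0.501, 0.497, -0.501, 0.502]
force: [-0.3, 0.0, 0.5]
width: 24.2
```

View pics/m3.png

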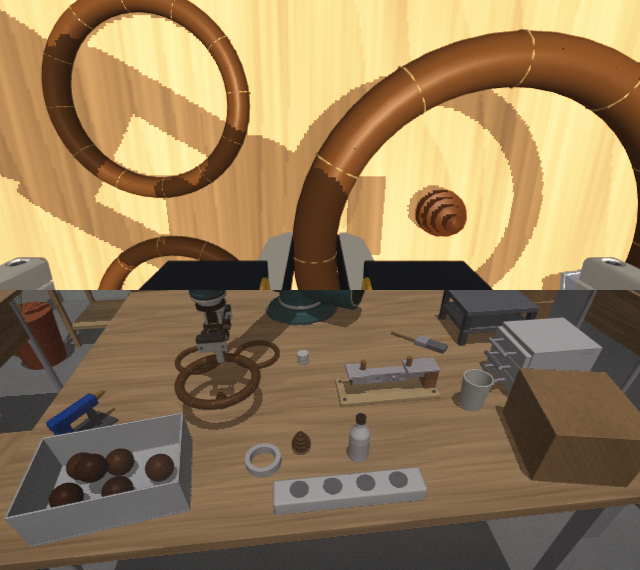

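The ring is lifted level and the cone is still standing at (440,213). Carrying it to the holder.

```bash
python3 -m creep '[[20,[0,-30,0],0],[20,[0,-60,0],0],[20,[-15,-95,0],0],[20,[-45,-100,0],0],[20,[-80,-100,0],0],[20,[-115,-100,0],0],[20,[-150,-100,0],0],[20,[-185,-100,0],0],[20,[-220,-100,0],0],[20,[-255,-100,0],0],[20,[-290,-100,0],0],[20,[-290,-100,0],0]]' 15; python3 -c "
from h import *
goto(447.3,204,190,0.4)"
```

```text
time: 17.32
ee_pos: [447.2, 42.9, 189.0]
ee_rot: [0.502, -0.498, 0.497, -0.502]
force: [0.1, 0.3, -1.1]
width: 24.0
shift [-161.05   -0.77    1.52] curyaw 0.52 twist 0.002
```

```bash
python3 -m creep '[[20,[-35,0,0],0],[20,[-70,0,0],0],[20,[-100,0,0],0],[20,[-130,0,1],0],[20,[-150,0,1],0],[20,[-161,0,1],0],[20,[-161,0,1],0],[20,[-161,0,1],0],[20,[-161,0,1],0]]' 15
python3 - <<'E'
from h import *
t=grab('top','t7');w=grab('wrist','w4');s=grab('scene','s7');st()
im=np.zeros((600,800,3),np.uint8)
im[:300,:600]=cv2.resize(t['img'][140:240,210:410,::-1],None,fx=3,fy=3)[:300,:600]
im[300:600,:480]=cv2.resize(s['img'][140:240,320:480,::-1],None,fx=3,fy=3)
im[300:500,480:800]=cv2.resize(w['img'][:,:,::-1],(320,200))
cv2.imwrite('pics/m4.png',im)
E
```

```text
time: 18.07
ee_pos: [448.2, 198.4, 189.8]
ee_rot: [0.501, -0.499, 0.499, -0.501]
force: [-0.6, -0.6, -1.9]
width: 24.3
t18.22 pos [448.37 198.48 190.18] F [ 0.29  0.49 -0.2 ] w23.91
```

View pics/m4.png

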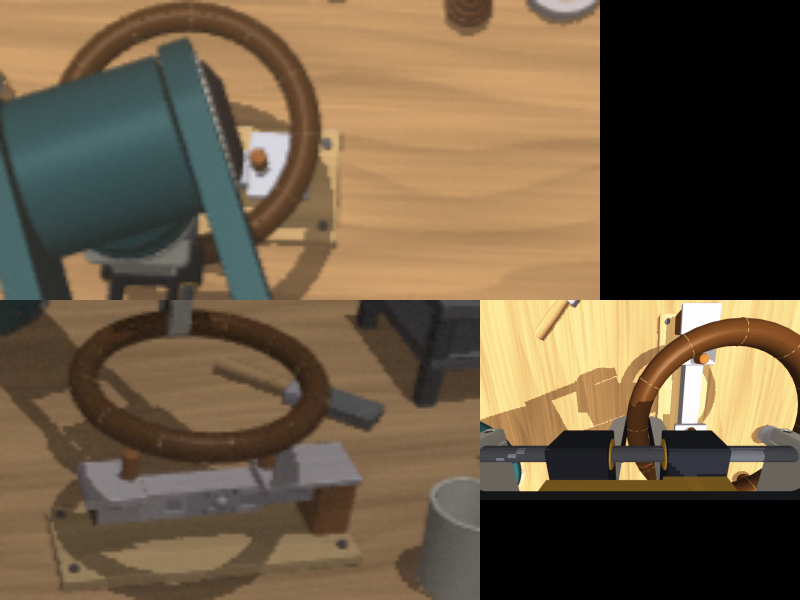

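The ring hangs level over the holder. The moving post is visible in the top view at crop (258,156) → px (296,192). I'll fit the visible outer arc to find the ring's centre.

Run:
```python
from h import *
from scipy.optimize import least_squares
t=load('t7');m=plane(t,210+258/3,140+154/3,114);print('mov post',m)
P=np.array([plane(t,210+u/3,140+v/3,187.5)[:2] for u,v in[(190,2),(250,20),(295,60),(321,130),(313,190),(285,238)]])
r=least_squares(lambda c:np.hypot(*(P-c).T)-113,[548,200]);print('ring',r.x,r.fun.round(1))
f=np.array([547.3,270.5]);c=(m[:2]+f)/2;print('mid',c,'need',c-r.x)
d=c-r.x;goto(448.37+d[0],198.48+d[1],190,0.4); st()
```

```text
mov post [548.50718308 141.63676456 114.        ]
ring [540.87122882 195.38556688] [ 4.4  0.5 -2.2 -2.1  0.5  4.5]
mid [547.90359154 206.06838228] need [ 7.03236272 10.6828154 ]
shift [-10.66   0.18   7.07] curyaw 0.21 twist -0.0034
t18.22 pos [448.37 198.48 190.18] F [ 0.29  0.49 -0.2 ] w23.91
```

Run:
```python
from h import *
from scipy.optimize import least_squares
s=load('s7');t=load('t7')
def mask(d,x0,x1,y0,y1):
    h=cv2.cvtColor(d['img'],cv2.COLOR_RGB2HSV);m=((h[...,0]<18)&(h[...,1]>115)&(h[...,2]<135)).astype(np.uint8)
    o=np.zeros_like(m);o[y0:y1,x0:x1]=m[y0:y1,x0:x1];return cv2.morphologyEx(o,cv2.MORPH_OPEN,np.ones((3,3)))
def sil(d,c,z,n=120):  # torus silhouette hull outer via projected surface points
    u=np.linspace(0,2*np.pi,n);v=np.linspace(0,2*np.pi,24);U,V=np.meshgrid(u,v)
    X=np.c_[(c[0]+(100+13*np.cos(V))*np.cos(U)).ravel(),(c[1]+(100+13*np.cos(V))*np.sin(U)).ravel(),(z+12.5*np.sin(V)).ravel()]
    return X
# outer edges: farthest brown pixel from the centre per direction, ray hits equator plane
for n,d,box,p0 in(('scene',s,(335,440,140,300),(386,170)),('top',t,(210,330,130,240),(273,190))):
    m=mask(d,*box);ys,xs=np.nonzero(m);W=np.array([plane(d,a+.0,b+.0,187.5)[:2] for a,b in zip(xs,ys)])
    rad=lambda c:np.hypot(*(W-c).T)
    c=np.array([548.,200.])
    for _ in range(6):
        k=abs(rad(c)-100)<20; c=least_squares(lambda q:np.hypot(*(W[k]-q[:2]).T)-100,c,loss='soft_l1').x
    print(n,c.round(1),k.sum(),np.median(rad(c)[k]).round(1))
```

```text
scene [547.1 196.8] 1524 101.8
top [546.9 197.9] 1382 100.7
```

Both views agree on the ring centre: about (547,197.4). I'll shift +8.6 in y and lower in stages.

```bash
python3 -m creep '[[20,[-5,0,0.7],0],[20,[-8.6,0,0.7],0],[20,[-8.6,10,0.7],0],[20,[-8.6,22,0.7],0],[20,[-8.6,34,0.7],0],[20,[-8.6,42,0.7],0],[20,[-8.6,45,0.7],0],[20,[-8.6,45,0.7],0]]' 15; python3 -c "
from h import *
goto(449,207.1,110,0.4)"
```

```text
time: 18.88
ee_pos: [448.4, 207.8, 143.8]
ee_rot: [0.502, -0.499, 0.499, -0.501]
force: [0.6, 0.0, -1.1]
width: 23.8
shift [ 0.72 33.82  0.62] curyaw 0.28 twist -0.0021
```

```bash
python3 -m creep '[[20,[0.5,8,0.5],0],[20,[0.5,16,0.5],0],[20,[0.5,24,0.5],0],[20,[0.5,31,0.5],0],[20,[0.5,35,0.5],0],[20,[0.5,35,0.5],0]]' 15
python3 - <<'E'
from h import *
t=grab('top','t8');s=grab('scene','s8')
im=np.zeros((600,600,3),np.uint8)
im[:300,:600]=cv2.resize(t['img'][140:240,210:410,::-1],None,fx=3,fy=3)
im[300:600,:480]=cv2.resize(s['img'][140:240,320:480,::-1],None,fx=3,fy=3)
cv2.imwrite('pics/m5.png',im);goto(449,206.5,103,.4)
E
```

```text
time: 19.38
ee_pos: [449.0, 207.4, 109.0]
ee_rot: [0.502, -0.499, 0.499, -0.501]
force: [0.8, -0.8, -1.2]
width: 23.7
shift [ 1.07  7.15 -0.4 ] curyaw 0.29 twist -0.002
```

View pics/m5.png

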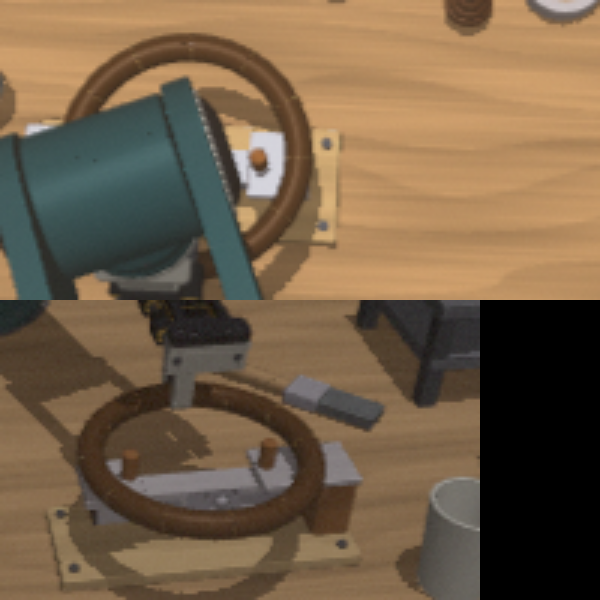

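Both posts stand inside the opening, at scene crop (130,462) and (269,450), and the button is visible at (222,500). Now the final gentle lowering.

```bash
python3 -m creep '[[20,[0.5,2.5,0],0],[20,[0.5,5,0],0],[20,[0.5,5,0],0]]' 15|grep -E 'pos|force'; python3 -m creep '[[20,[0,0.7,0],0],[20,[0,1.3,0],0],[20,[0,1.3,0],0]]' 15|grep -E 'pos|force'; python3 -m creep '[[20,[0,0.5,0],0],[20,[0,1,0],0],[20,[0,1,0],0]]' 15|grep -E 'pos|force'
```

```text
ee_pos: [449.3, 207.0, 104.8]
force: [0.3, 0.8, -0.0]
ee_pos: [449.4, 207.0, 103.8]
force: [-0.1, -0.7, -0.6]
ee_pos: [449.4, 207.1, 102.8]
force: [1.2, -0.1, -1.6]
```

```bash
python3 -m creep '[[20,[0,0.5,0],0],[20,[0,1,0],0],[20,[0,1,0],0]]' 15|grep -E 'pos|force'; python3 -m creep '[[20,[0,0.5,0],0],[20,[0,0.8,0],0],[20,[0,0.8,0],0]]' 15|grep -E 'pos|force'
```

```text
ee_pos: [449.4, 207.1, 101.9]
force: [-1.1, -0.2, 0.8]
ee_pos: [449.4, 207.1, 101.2]
force: [-2.3, -1.0, 2.3]
```

Light contact (~2–3 N). Letting go and rising.

```bash
python3 -m creep '[[30,[0,0,0],0],[40,[0,0,0],0],[52,[0,0,0],0],[52,[0,0,0],0],[52,[0,-10,0],0],[52,[0,-40,0],0],[52,[0,-75,0],0],[52,[0,-110,0],0],[52,[0,-130,0],0],[52,[0,-130,0],0]]' 10; python3 -m creep '[[52,[30,0,-30],0],[52,[65,0,-60],0],[52,[100,0,-60],0],[52,[140,0,-60],0],[52,[180,0,-60],0],[52,[220,0,-60],0],[52,[260,0,-60],0],[52,[260,0,-60],0]]' 10
python3 - <<'E'
from h import *
from scipy.optimize import least_squares
t=grab('top','t9');s=grab('scene','s9')
im=np.zeros((600,800,3),np.uint8)
im[:300,:600]=cv2.resize(t['img'][140:240,210:410,::-1],None,fx=3,fy=3)
im[300:600,:480]=cv2.resize(s['img'][140:240,320:480,::-1],None,fx=3,fy=3)
im[300:500,480:]=cv2.resize(s['img'][:,:,::-1],(320,200))
cv2.imwrite('pics/m6.png',im)
h=cv2.cvtColor(t['img'],cv2.COLOR_RGB2HSV);m=((h[...,0]<18)&(h[...,1]>115)&(h[...,2]<135)).astype(np.uint8)
ys,xs=np.nonzero(m[130:250,215:330]);W=np.array([plane(t,a+215,b+130,98.5)[:2] for a,b in zip(xs,ys)]);c=np.array([547.,206.])
for _ in range(6):
    k=abs(np.hypot(*(W-c).T)-100)<20;c=least_squares(lambda q:np.hypot(*(W[k]-q).T)-100,c,loss='soft_l1').x
print(c,k.sum(),'seat ~(547.4,201.5)')
E
```

```text
time: 21.57
ee_pos: [450.5, 207.5, 236.9]
ee_rot: [-0.499, 0.498, -0.5, 0.504]
force: [-0.0, 0.4, 1.0]
width: 52.0
time: 22.23
ee_pos: [389.9, -59.0, 231.1]
ee_rot: [0.5, -0.5, 0.501, -0.499]
force: [0.2, 1.7, -0.9]
width: 52.3
[546.94440925 207.2828265 ] 2216 seat ~(547.4,201.5)
```

View pics/m6.png

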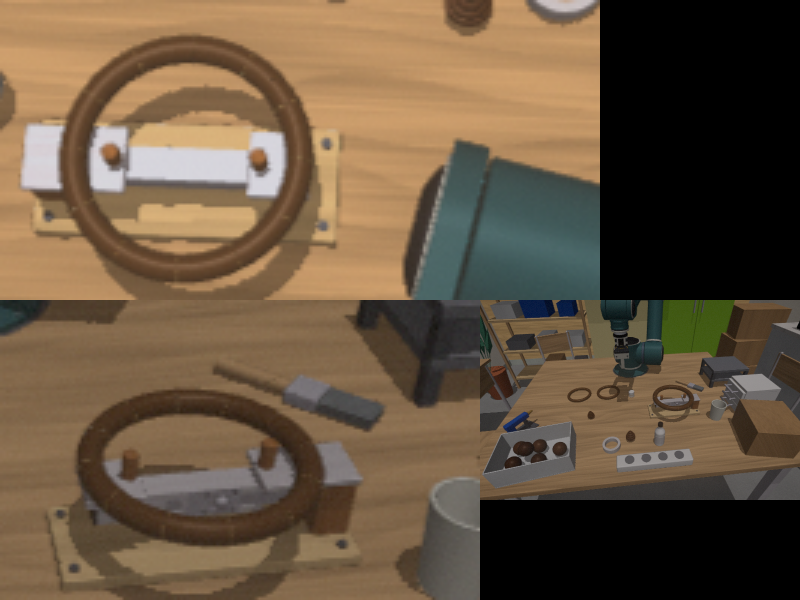

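The ring lies on both plates around both posts, the button is out at crop (222,500), and the bystanders are in place. Handing in.

```bash
python3 -c "
from h import *
st();print(manip.sign_off())"
```

```text
t22.33 pos [390.39 -54.56 231.07] F [ 0.12 -0.08 -0.12] w51.96
the job is handed in; nothing more can be done
None
```

The holder is set to its wider size with the button out, and the large wreath base lies over both posts. I handed the job in at about 22 s of the 58 s; it reports no verdict.

- **Sleeve:** I pinched it at 25 N with one finger on the button and pulled it out. The largest pull I read was about 15 N. I then slid it on at 14–16 N grip until I felt the button catch, at about 45 mm. I backed off to zero load before letting go.
- **Wreath:** I lifted the large ring by its near side, carried it over and lowered it until I read about 2–3 N of contact, then let go.

**Last checks:**
- The final pictures show the button standing out and both posts inside the ring.
- The ring looks flat on both plates. I judged this by eye and did not measure its tilt.
- The ring's centre is about 6 mm from the seat point (35 mm allowed).
- The bystanders look to be where they were. The arm is clear, with no contact force.

**Disagreements:**
- **Button slip:** it went under the hole's edge at about 13 N, less than the 20 N stated.
- **Ring position:** a rough hand-picked fit was several mm off the mask fits from two cameras, which agreed with each other. I used those.
- **Wrist camera:** it read 2–3 mm off from the top view.

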